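Eject an order pager and trap it in the chute

ROBOT

A 7-joint arm with a two-finger parallel gripper is mounted at the origin on a cart in front of the work surface, level with it; the furniture and walls round the work are solid. World frame = base frame: x ahead of the robot, y to its left, z up, the work surface at z = 0. Lengths are in m, angles in rad, forces in N, time in s.
With the tool pointing down it reaches from about 0.4 to 0.875 m from the base axis. Payload 4.4 kg.
Tool frame: the origin (TCP) lies midway between the tips of the shut fingers; the grasp point (between the pads) lies 19 mm behind it (arm.grasp_offset is the distance from the TCP to the grasp point, in m); x points along the fingers, y is the direction in which the jaws open and shut, and the axes are right-handed (so a half turn about x gives the same grasp; the last joint's range is limited). The gripper opens to 85 mm and grips with 20 to 120 N. Pads are 22 mm wide; open, the fingers measure 114 mm over their backs; the gripper's body (76 mm by 85 mm) begins 54 mm behind the grasp point. The pads swing forward as they close: fully open they stand 13 mm farther back than shut.
Start: joints at [-1.201, 0.628, 0.038, 1.517, -0.027, 0.996, -0.02], TCP at [0.274, 0.589, 0.231] pointing down, gripper open.
Joint ranges: [-3.06, 3.06], [-0.37, 2.12], [-1.25, 1.32], [0.18, 2.47], [-1.1, 4.24], [0.23, 1.98], [-2.94, 2.94]. Speed limits (rad/s): [2.57, 2.57, 3.14, 3.14, 3.14, 3.14, 3.14].

INTERFACE

Orientations are given as a 3x3 rotation matrix whose columns are the frame's x, y, z axes.
In Python, from station import state, vision, arm gives the robot as it stands.
- The arm moves only by the tool arm_command, never from a script. Its argument "increments" is one flat list of numbers, 7 for each row, row after row: the shift along the world's x, y, z in m, then the turn, a rotation vector about the world's x, y, z in degrees, then the opening in per cent of the stroke, from 0 (shut) to 100 (fully open). In form: [tx, ty, tz, rx, ry, rz, grip, tx, ty, tz, rx, ry, rz, grip, ...]. A call has 1 to 20 rows; each row shifts and turns the pose as measured when the row begins; what a row does not reach is not made up. A row lasts 1/10 s, in which the tool goes at most 50 mm and 8.59 degrees, less where a joint would pass 70% of its speed; a pose out of reach is approached as far as the arm can. A call is refused whole if a number of a shift passes 0.05 or a number of a turn 8.59, either way. A call with a gripper value outside its range is refused whole. The fingers move at their own pace and stop on an object; "force" is the grip in N (left out, the last holds). Time passes only in rows, so rows that do not move let the fingers close. It gives the time, the measured TCP pose, the force and the opening at its end, in the units of the state.
- state(): the state, without advancing time (a new reading comes with each control period).
- vision.get_image(name): name is "side" or "top" or "wrist"; returns the picture (400x640x3 uint8, red, green, blue); there is no depth.
- vision.camera_info(name): a dict with "fx", "fy", "cx", "cy" (pixels), "pose" (4x4, takes a point from camera to world coordinates). Camera axes: x right, y down, z forward; pixel columns grow to the right and rows downward; lengths in m; the calibration is good to about 2 mm. The wrist camera is an equidistant fisheye: a pixel r from the principal point sees the ray r / f radians off the axis. A picture is of the moment at which its call begins: read the wrist's pose just before it. camera_info takes no time and is no camera call; for the wrist camera it gives the pose at the moment of the call.
- arm.finish_job(): hands the job in, once; it reports no verdict.
Trained networks look in the newest picture that a camera, given by its name, has taken for a name from the list of things; names that differ only in an ending like _2 or _b are one class to them, and where a whole thing is asked for, a point or a joint stands for the part that bears it (a point fixed in the world has none). Each returns a list of dicts, best first, with "confidence" (0 to 1); they miss things now and then, are a little off and sometimes report something else, mostly with a low value. They report only what shows in the picture. A call takes as long as a camera call. They do not tell look-alikes from the thing itself.
- vision.recognise(name, camera): "point" ([row, column] in pixels, amid what is visible of it).
The state is a dict: "clock": time; "qpos": joint angles; "joint_vel": joint speeds; "joint_efforts": joint torques, N m; "tcp_pos": TCP position; "tool_rot": TCP orientation; "wrist_force": force on the tool from outside, world axes, zero at the start; "moment": the same for the moment, N m; "opening": finger opening in m.
Only numpy, scipy, OpenCV 4.12 (cv2) and the standard library are available. Lean on these libraries where they do the work, as an engineer would, in place of code of your own. Each camera call takes 0.05 s, during which the arm holds its last target.

TASK

Hand out the blue order pager: press the green eject key of the dispenser down with one finger, and with the other finger trap the pager as the spring pusher shoots it along the channel, so that its front edge stops past the yellow line but short of the open end. Do not grasp, lift or tip the pager, and leave the salt shaker, the price sign and the cake fork where they are. Finish while still holding: the key kept down by one finger and the pager resting against the other.

Things in the scene. Friction and masses are not known exactly. Their poses are not given: they have to be found in the camera images.
- dispenser: Fixed pager dispenser, aluminium base 134 x 106 mm. Origin: on the table, under the channel's centre line, at the gate. z up; the pager is ejected along -x; +y points from channel to green key. Spans x -62 (open end) to +72 mm (rear block, 65 mm high), y -32 to +74 mm. Channel: floor 22 mm above the table, 51 mm wide, open above, between cheeks 6 mm thick with tops at 38 mm.
- trap_point (a point): Point on the channel floor's centre line straight across from the key's centre: x = -36, y = 0, z = 22 mm of the dispenser. A finger standing in the channel here, its tip level with the pressed key, blocks the pager. A 3 mm yellow line crosses the floor 22 to 25 mm nearer the gate (x = -11 to -14 mm); the open end, where a pager falls off, is 26 mm further out.
- key_top (a point): Centre of the top face of the green eject key: x = -36, y = +52 mm of the dispenser, 44 mm above the table at rest, 34 mm fully pressed. The pad is 42 mm along the channel, 34 mm across it, and moves straight down. It carries the gate, a steel tab 18 mm wide at x = -5 to 0 mm that stands 6 mm out of the channel floor at rest; letting the key up raises it under the pager.
- eject_key (a joint): How far the green key is pressed, m: 0 at rest, 0.010 fully down. Spring: 2 N to start, 5 N fully down, plus up to about 4 N of friction of the gate on the pager. The gate frees the pager at about 0.006; the key must be kept pressed beyond that.
- pusher (a joint): Travel of the grey spring pusher behind the pager (44 mm wide, 27 mm high), m: 0 at the start, 0.092 at the open end. It pushes with about 4 N, and once the gate is down drives the pager along at roughly 0.1 m/s and over the open end unless something stops it.
- pager: The order pager, a loose blue block with black top and a ring of orange dots: 44 mm along the channel, 46 mm across, 30 mm high (top 52 mm above the table), about 0.12 kg. Origin: centre of its underside; axes as the dispenser's. At the start it lies in the channel against the gate, its centre at x = +22 mm of the dispenser.
- pager_front (a point): Lower front edge of the pager at mid-width, the edge that leads when it is ejected (22 mm from its centre toward -x). At the start at x = 0 of the dispenser; past the yellow line below x = -14 mm; the open end is at x = -62 mm.
- salt_shaker: Bystander: salt shaker, 44 mm across, 90 mm high, standing behind the dispenser. Origin: centre of its underside.
- price_block: Bystander: small black price sign on a wooden block, 22 x 62 x 58 mm, standing at the rear end of the dispenser. Origin: centre of its underside.
- cake_fork: Bystander: steel cake fork 145 x 20 x 12 mm, lying on the table beyond the channel's open end. Origin: centre of its underside.
- plate_ring: Obstacle, always in the same place: white cake plate (270 mm across) nearer the robot than the dispenser, covered by a fixed clear dome 200 mm across that stands 120 mm high, plus its knob; hard to see. Keep arm and hand above or clear of it. Origin: centre of its underside.
- plate_blue: Obstacle, always in the same place: blue cake plate left of the white one, under a fixed clear dome 216 mm across and 120 mm high plus its knob; hard to see. More domed plates and 0.2 m tall clear jars stand to the right. Origin: centre of its underside.
Things that resemble listed ones, but are neither listed nor needed, are in the scene too. Several things have the shape of the pager; the one meant has the colours described above.

How it is judged:
By the outcome, as a careful person would: the job done as asked, in the order asked, and still so for the second after the job is handed in, while the arm keeps its last pose, push and grip.
It also fails if it takes over 32 s, if anything falls off the work surface, if the arm or the gripper's body presses on something with over 40 N, if the wrist force passes 120 N, or if a joint passes its speed limit or range.

## Working session

There is one attempt and no reset: what is moved stays moved. The work goes in short steps, Python scripts to look and compute and a tool call to move; the robot and the scene stay as the last step left them, time stands still between calls to the robot, and variables do not carry over. Pictures are saved under pics/ and viewed, and the job is handed in when it is done.

Besides the shell and the picture viewer there is one more tool, called after ">>>" by a JSON object that holds its "fn" and its "kwargs", one argument or row to a line. arm_command: Moves the arm, as the interface text tells. Its arguments: {"type":"object","properties":{"increments":{"type":"array","items":{"type":"number"}},"force":{"type":"number"}},"required":["increments"]}

```bash
mkdir -p pics; ls; python3 - <<'E'
from station import state, vision, arm
import cv2
s=state()
for k,v in s.items(): print(k,v)
for n in ["side","top","wrist"]:
    im=vision.get_image(n); cv2.imwrite(f"pics/{n}0.png",im[:,:,::-1])
    print(n,vision.camera_info(n))
    for t in ["dispenser","trap_point","key_top","eject_key","pusher","pager","pager_front","salt_shaker","price_block","cake_fork"]:
        try: print(t,[( [round(float(a)) for a in d["point"]],round(d["confidence"],2)) for d in vision.recognise(t,n)])
        except Exception as e: print(t,e)
print(state()["clock"])
E
```

```text
pics
clock 0.0
qpos [-1.2007861   0.62931218  0.03845313  1.51835482 -0.02700175  0.99628624
 -0.01995847]
joint_vel [ 0.00080373 -0.0002818   0.00107113 -0.00027503 -0.00154222 -0.00215819
  0.00075437]
joint_efforts [-9.99206786e-04 -5.63391244e+01  1.22603405e+00 -1.93443096e+01
  1.10029976e-02  1.04491721e-02 -6.17382028e-06]
tcp_pos [0.27411539 0.58870029 0.2304155 ]
tool_rot [[-7.52885778e-04  4.22115481e-01  9.06541755e-01]
 [-1.68143979e-03  9.06540196e-01 -4.22116152e-01]
 [-9.99998303e-01 -1.84210062e-03  2.72405442e-05]]
wrist_force [-0.33080564 -0.51308221  0.33983175]
moment [-0.03270894 -0.0118155  -0.02728106]
opening 0.08544254409860218
side {'fx': 477.1105977244831, 'fy': 477.1105977244831, 'cx': 320.4162292494024, 'cy': 209.99058957009993, 'pose': array([[ 0.93963001, -0.21324024,  0.26762668,  0.2937281 ],
       [-0.34167833, -0.62750161,  0.69964108, -0.52232934],
       [ 0.01874454, -0.748846  , -0.66247892,  0.73054443],
       [ 0.        ,  0.        ,  0.        ,  1.        ]])}
dispenser [([231, 357], 0.92), ([202, 368], 0.56)]
trap_point [([228, 356], 0
[... 853 characters left out ...]
, 326], 0.35)]
pager_front [([158, 336], 0.76), ([191, 270], 0.61)]
salt_shaker [([127, 335], 0.78), ([150, 294], 0.59)]
price_block [([148, 297], 0.78)]
cake_fork [([192, 356], 0.66), ([175, 393], 0.56)]
wrist {'fx': 309.70691628693146, 'fy': 309.70691628693146, 'cx': 321.61760781193993, 'cy': 203.021950974921, 'pose': array([[ 0.42222066,  0.86845815,  0.25982716,  0.20753299],
       [ 0.90649095, -0.40512599, -0.11894152,  0.61977302],
       [ 0.001967  ,  0.28575054, -0.95830202,  0.37415426],
       [ 0.        ,  0.        ,  0.        ,  1.        ]])}
dispenser []
trap_point []
key_top []
eject_key []
pusher []
pager []
pager_front []
salt_shaker []
price_block []
cake_fork []
1.65
```

View pics/top0.png

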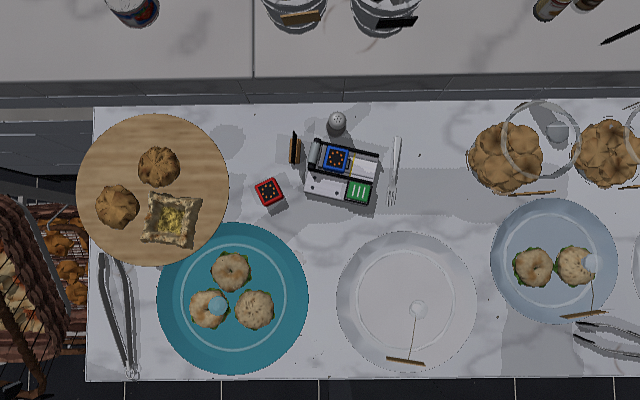

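View pics/side0.png

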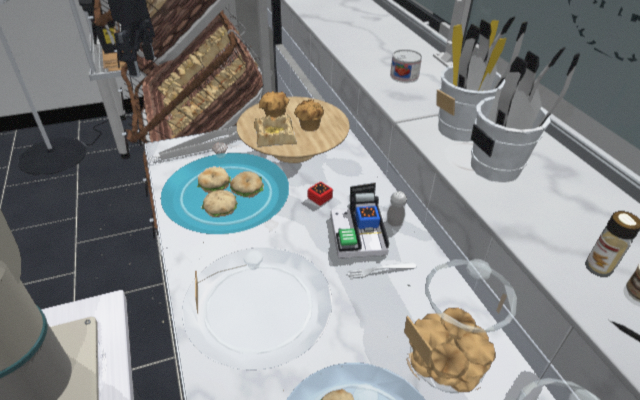

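```bash
python3 - <<'E'
import cv2
a=cv2.imread("pics/top0.png")[110:230,250:420]; cv2.imwrite("pics/top0c.png",cv2.resize(a,None,fx=4.7,fy=4.7,interpolation=cv2.INTER_CUBIC))
a=cv2.imread("pics/side0.png")[150:300,280:450]; cv2.imwrite("pics/side0c.png",cv2.resize(a,None,fx=4,fy=4,interpolation=cv2.INTER_CUBIC))
E
```

```text
(no output)
```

View pics/top0c.png

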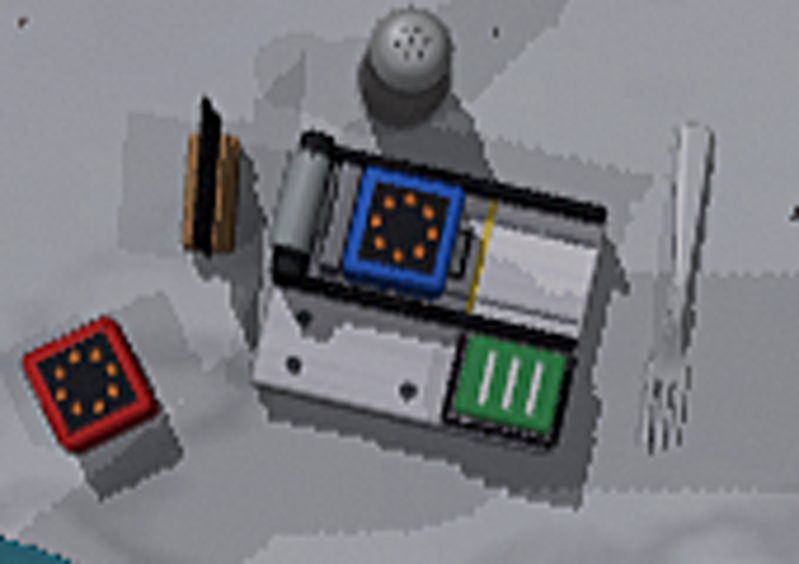

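View pics/side0c.png

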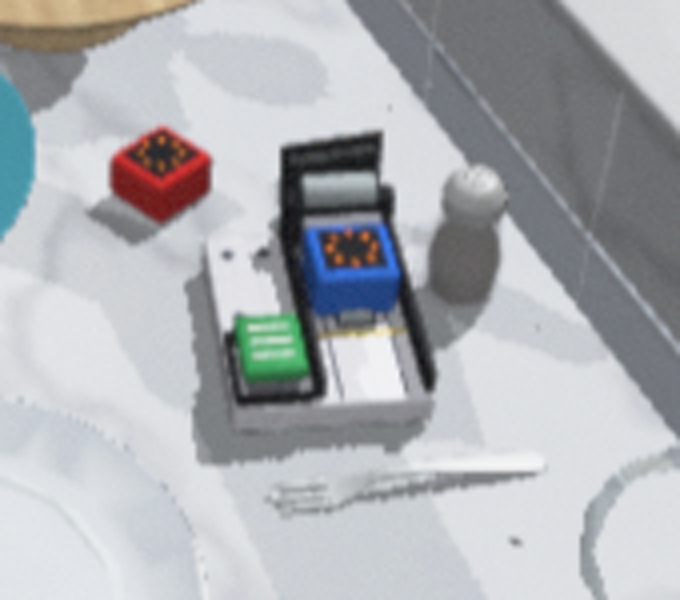

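```bash
cat > h.py <<'E'
import numpy as np, cv2
from scipy.optimize import least_squares
from station import state, vision, arm
def proj(info,P):
    T=np.linalg.inv(info["pose"]); p=T[:3,:3]@np.asarray(P,float)+T[:3,3]
    if info.get("fish"):
        r=np.hypot(p[0],p[1]); th=np.arctan2(r,p[2]); return np.array([info["cx"]+info["fx"]*th*p[0]/r, info["cy"]+info["fy"]*th*p[1]/r])
    return np.array([info["cx"]+info["fx"]*p[0]/p[2], info["cy"]+info["fy"]*p[1]/p[2]])
def D(p,q):
    c,s=np.cos(p[2]),np.sin(p[2]); q=np.array(q)/1000.
    return np.array([p[0]+c*q[0]-s*q[1],p[1]+s*q[0]+c*q[1],q[2]])
E
cat > fit.py <<'E'
from h import *
top=vision.camera_info("top"); side=vision.camera_info("side")
c=[(top,(372,170),(44,-23,52)),(top,(467,183),(0,-23,52)),(top,(440,298),(0,23,52)),(top,(345,283),(44,23,52)),
(top,(493,203),(-12.5,-25.5,22)),(top,(606,210),(-62,-31.5,38)),(top,(472,337),(-15,35,44)),(top,(575,352),(-57,35,44)),(top,(457,415),(-15,69,44)),(top,(548,432),(-57,69,44)),
(side,(237,318),(-15,69,44)),(side,(300,312),(-15,35,44)),(side,(310,375),(-57,35,44)),(side,(245,380),(-57,69,44)),
(side,(238,432),(-62,74,0)),(side,(433,420),(-62,-32,0)),(side,(435,385),(-62,-31.5,38)),(side,(315,268),(0,23,52)),(side,(402,258),(0,-23,52))]
def px(i,u):
    return (np.array(u)+.5)/4.7-.5+[250,110] if i is top else (np.array(u)+.5)/4-.5+[280,150]
def res(p): return np.concatenate([proj(i,D(p,q))-px(i,u) for i,u,q in c])
for sel in ("both","top","side"):
    cc=c; c=[e for e in cc if sel=="both" or (e[0] is top)==(sel=="top")]
    r=least_squares(res,[.6,.15,1.3],loss="soft_l1",f_scale=1)
    print(sel,r.x[:2].round(4),np.degrees(r.x[2]).round(2)); print(res(r.x).reshape(-1,2).round(1).tolist())
    c=cc
    for n,q in (("key",(-36,52,44)),("trap",(-36,0,22)),("org",(0,0,0))): print(n,D(r.x,q).round(4))
E
python3 fit.py
```

```text
both [0.6557 0.1361] 77.72
[[-2.0, -0.4], [-0.1, 1.2], [1.0, -0.4], [-1.0, -1.7], [-0.1, 0.1], [1.5, -1.0], [0.3, -0.5], [-0.5, 0.5], [0.1, -0.2], [1.9, 0.5], [-1.2, -0.5], [-0.9, -0.3], [0.4, -1.8], [0.1, -1.7], [-1.1, 2.2], [0.1, 0.8], [1.4, -3.2], [-0.1, 2.6], [-0.6, 3.4]]
key [0.5972 0.112  0.044 ]
trap [0.648 0.101 0.022]
org [0.6557 0.1361 0.    ]
top [0.6553 0.1363] 77.62
[[-2.0, -0.3], [-0.2, 1.4], [0.9, -0.2], [-1.1, -1.5], [-0.1, 0.3], [1.5, -0.8], [0.2, -0.4], [-0.6, 0.8], [-0.1, -0.0], [1.7, 0.7]]
key [0.5968 0.1123 0.044 ]
trap [0.6476 0.1011 0.022 ]
org [0.6553 0.1363 0.    ]
side [0.6563 0.1358] 77.43
[[-1.0, -0.6], [-0.6, -0.3], [0.6, -1.8], [0.3, -1.8], [-1.0, 2.1], [0.3, 0.9], [1.6, -3.1], [0.2, 2.6], [-0.2, 3.5]]
key [0.5977 0.112  0.044 ]
trap [0.6484 0.1006 0.022 ]
org [0.6563 0.1358 0.    ]
```

>>> {"fn": "arm_command", "kwargs": {
  "increments": [0.025,-0.034,0,0,0,-5.5,44,0.025,-0.034,0,0,0,-5.5,44,0.025,-0.034,0,0,0,-5.5,44,0.025,-0.034,0,0,0,-5.5,44,0.025,-0.034,0,0,0,-5.5,44,0.025,-0.034,0,0,0,-5.5,44,0.025,-0.034,0,0,0,-5.5,44,0.025,-0.034,0,0,0,-5.5,44,0.025,-0.034,0,0,0,-5.5,44,0.025,-0.034,0,0,0,-5.5,44,0.025,-0.034,0,0,0,-5.5,44,0.025,-0.034,0,0,0,-5.5,44,0.025,-0.034,0,0,0,-5.5,44,0.02,-0.034,0,0,0,-5.5,44]
}}

```text
clock: 3.05
tcp_pos: [0.624, 0.1029, 0.2334]
tool_rot: [[0.011, 0.97, -0.244], [0.008, -0.244, -0.97], [-1.0, 0.009, -0.01]]
wrist_force: [0.5, 0.2, 0.8]
opening: 0.0376
```

```bash
cat > go.py <<'E'
from h import *
P=[.6557,.1361,np.radians(77.7)]
s=state(); R=s["tool_rot"]; t=s["tcp_pos"]
print("clock",s["clock"],"tcp",t.round(4),"open",s["opening"],"F",s["wrist_force"].round(2),"M",s["moment"].round(3))
g=D(P,(-36,26,34)); print("shift",(g-t).round(4))
y=R[:,1]; ty=np.array([-np.sin(P[2]),np.cos(P[2]),0]); ty*=np.sign(ty@y)
T=np.column_stack([[0,0,-1],ty,np.cross([0,0,-1],ty)])
print("rot",np.degrees(cv2.Rodrigues(T@R.T)[0].ravel()).round(2))
E
python3 go.py
```

```text
clock 3.05 tcp [0.624  0.1029 0.2334] open 0.037572158401356553 F [0.46 0.18 0.78] M [ 0.034  0.014 -0.037]
shift [-0.0014  0.0036 -0.1994]
rot [-0.45  0.63  1.82]
```

>>> {"fn": "arm_command", "kwargs": {
  "increments": [0,0.002,-0.03,-0.4,0.6,1.8,44,0,0.001,-0.04,0,0,0,44,0,0,-0.04,0,0,0,44,0,0,0,0,0,0,44]
}}

```text
clock: 3.45
tcp_pos: [0.6297, 0.0953, 0.1228]
tool_rot: [[0.01, 0.974, -0.227], [-0.004, -0.227, -0.974], [-1.0, 0.01, 0.002]]
wrist_force: [-1.0, 0.1, -0.2]
opening: 0.0377
```

```bash
python3 go.py; python3 - <<'E'
from h import *
P=[.6557,.1361,np.radians(77.7)]
ci=vision.camera_info("wrist"); ci["fish"]=1
im=vision.get_image("wrist")[:,:,::-1].copy(); cv2.imwrite("pics/w1raw.png",im)
vi=im.copy()
def line(a,b,col):
    pts=[proj(ci,D(P,np.array(a)+(np.array(b)-np.array(a))*k/10.)) for k in range(11)]
    cv2.polylines(vi,[np.round(pts).astype(np.int32)],False,col,1)
def rect(x0,x1,y0,y1,z,c):
    q=[(x0,y0,z),(x1,y0,z),(x1,y1,z),(x0,y1,z)]
    for i in range(4): line(q[i],q[(i+1)%4],c)
rect(-57,-15,35,69,44,(0,0,255)); rect(0,44,-23,23,52,(255,0,255)); line((-12.5,-25.5,22),(-12.5,25.5,22),(0,255,255)); line((-62,31.5,38),(0,31.5,38),(0,0,255)); line((-62,-31.5,38),(0,-31.5,38),(0,0,255))
cv2.imwrite("pics/w1.png",vi)
s=vision.get_image("side")[100:300,240:480,::-1]; cv2.imwrite("pics/s1.png",cv2.resize(s,None,fx=3,fy=3,interpolation=cv2.INTER_CUBIC))
E
```

```text
clock 3.45 tcp [0.6297 0.0953 0.1228] open 0.037676205913548096 F [-0.97  0.11 -0.17] M [0.002 0.111 0.009]
shift [-0.007   0.0112 -0.0888]
rot [0.24 0.56 0.81]
```

View pics/w1.png

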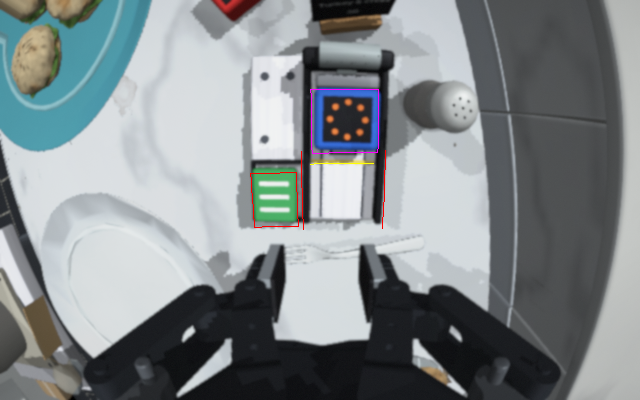

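View pics/s1.png

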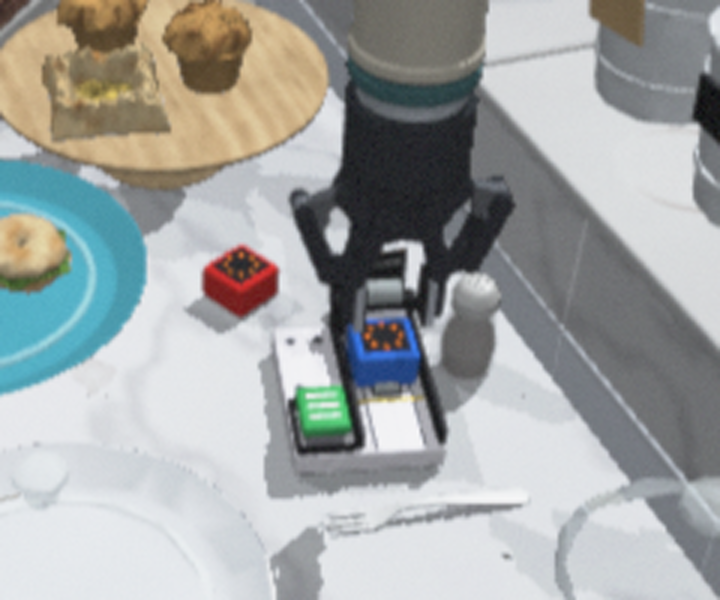

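>>> {"fn": "arm_command", "kwargs": {
  "increments": [-0.007,0.011,0,0.2,0.5,0.8,44,0,0,0,0,0,0,44,0,0,0,0,0,0,44]
}}

```text
clock: 3.85
tcp_pos: [0.6298, 0.1086, 0.1343]
tool_rot: [[0.019, 0.977, -0.211], [0.003, -0.211, -0.978], [-1.0, 0.018, -0.007]]
wrist_force: [0.3, 0.1, -0.5]
opening: 0.0376
```

```bash
python3 go.py
```

```text
clock 3.85 tcp [0.6298 0.1086 0.1343] open 0.03759145196716299 F [ 0.25  0.09 -0.5 ] M [-0.003 -0.007 -0.025]
shift [-0.0072 -0.0021 -0.1003]
rot [-0.17  1.12 -0.14]
```

>>> {"fn": "arm_command", "kwargs": {
  "increments": [-0.007,-0.002,-0.02,0,1,0,44,0,0,0,0,0,0,44]
}}

```text
clock: 4.05
tcp_pos: [0.6234, 0.1076, 0.1156]
tool_rot: [[0.005, 0.978, -0.209], [0.004, -0.209, -0.978], [-1.0, 0.004, -0.005]]
wrist_force: [-0.8, -0.5, -0.7]
opening: 0.0376
```

```bash
python3 go.py
```

```text
clock 4.05 tcp [0.6234 0.1076 0.1156] open 0.037565331050609524 F [-0.77 -0.52 -0.74] M [-0.073  0.058  0.002]
shift [-0.0007 -0.0011 -0.0816]
rot [-0.25  0.27 -0.22]
```

>>> {"fn": "arm_command", "kwargs": {
  "increments": [0,0,0,0,0,0,44]
}}

```text
clock: 4.15
tcp_pos: [0.6236, 0.1075, 0.1157]
tool_rot: [[0.005, 0.978, -0.209], [0.004, -0.209, -0.978], [-1.0, 0.004, -0.005]]
wrist_force: [0.5, 0.8, -0.3]
opening: 0.0374
```

```bash
python3 go.py
```

```text
clock 4.15 tcp [0.6236 0.1075 0.1157] open 0.037418656159713334 F [ 0.47  0.78 -0.31] M [-0.022  0.006 -0.025]
shift [-0.001  -0.001  -0.0817]
rot [-0.25  0.3  -0.21]
```

>>> {"fn": "arm_command", "kwargs": {
  "increments": [-0.001,-0.001,-0.03,-0.2,0.3,-0.2,44,0,0,-0.02,0,0,0,44,0,0,-0.01,0,0,0,44,0,0,0,0,0,0,44,0,0,0,0,0,0,44]
}}

```text
clock: 4.65
tcp_pos: [0.6242, 0.1058, 0.0554]
tool_rot: [[0.003, 0.977, -0.214], [0.001, -0.214, -0.977], [-1.0, 0.003, -0.001]]
wrist_force: [0.2, -0.5, 0.3]
opening: 0.0376
```

```bash
python3 go.py; cat > look.py <<'E'
from h import *
import sys
n=sys.argv[1]
w=vision.get_image("wrist")[:,:,::-1]; w=w[60:340,160:480]
s=vision.get_image("side")[150:300,280:450,::-1]
cv2.imwrite(f"pics/w{n}.png",cv2.resize(w,None,fx=2,fy=2,interpolation=cv2.INTER_CUBIC)); cv2.imwrite(f"pics/s{n}.png",cv2.resize(s,None,fx=4,fy=4,interpolation=cv2.INTER_CUBIC))
E
python3 look.py 2
```

```text
clock 4.65 tcp [0.6242 0.1058 0.0554] open 0.037639015951475084 F [ 0.23 -0.53  0.27] M [-0.043  0.006  0.016]
shift [-0.0016  0.0007 -0.0214]
rot [-0.04  0.17  0.05]
```

View pics/w2.png

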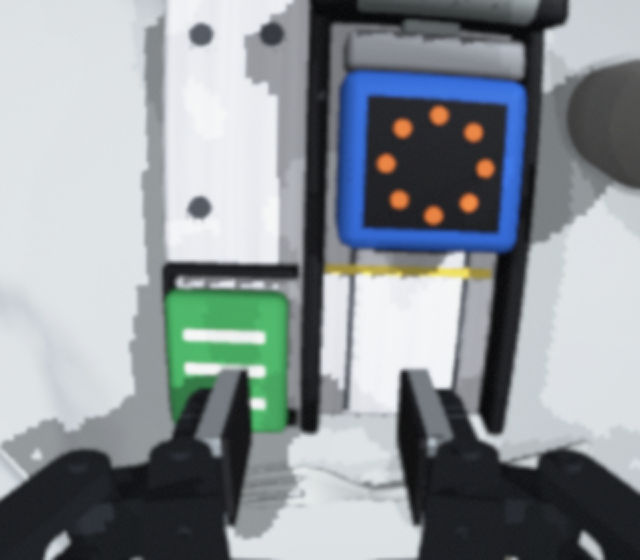

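View pics/s2.png

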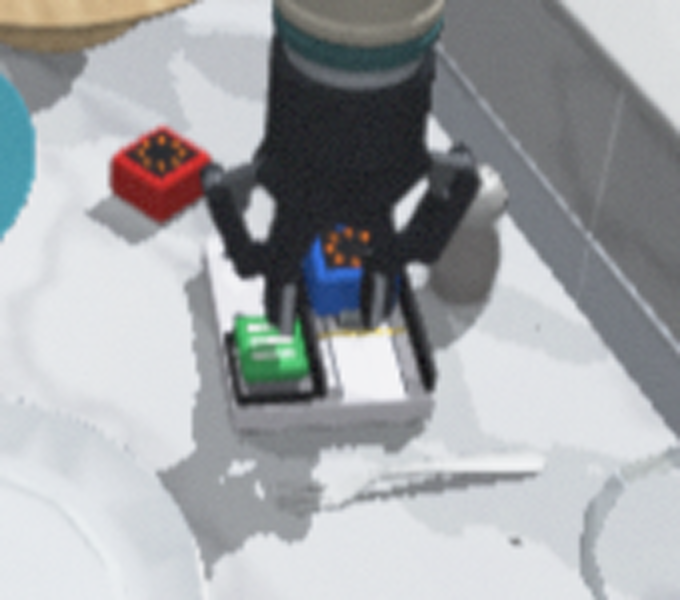

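>>> {"fn": "arm_command", "kwargs": {
  "increments": [-0.0015,0.0005,-0.007,0,0.2,0,44,0,0,0,0,0,0,44,0,0,0,0,0,0,44]
}}

```text
clock: 5.05
tcp_pos: [0.6241, 0.1067, 0.0503]
tool_rot: [[0.003, 0.977, -0.214], [0.002, -0.214, -0.977], [-1.0, 0.003, -0.002]]
wrist_force: [0.1, -0.1, -0.4]
opening: 0.0374
```

```bash
python3 go.py
```

```text
clock 5.05 tcp [0.6241 0.1067 0.0503] open 0.03743325788221647 F [ 0.08 -0.08 -0.38] M [-0.032 -0.027  0.012]
shift [-0.0015 -0.0002 -0.0163]
rot [-0.1   0.19  0.04]
```

>>> {"fn": "arm_command", "kwargs": {
  "increments": [0,0,-0.005,0,0,0,44,0,0,0,0,0,0,44]
}}

```text
clock: 5.25
tcp_pos: [0.6243, 0.1069, 0.0453]
tool_rot: [[0.004, 0.977, -0.213], [0.002, -0.213, -0.977], [-1.0, 0.003, -0.003]]
wrist_force: [0.3, 0.6, 1.0]
opening: 0.0374
```

```bash
python3 go.py;  python3 look.py 3
```

```text
clock 5.25 tcp [0.6243 0.1069 0.0453] open 0.03736795004148746 F [0.25 0.62 1.  ] M [ 0.023  0.018 -0.049]
shift [-0.0017 -0.0004 -0.0113]
rot [-0.11  0.22  0.03]
```

View pics/s3.png

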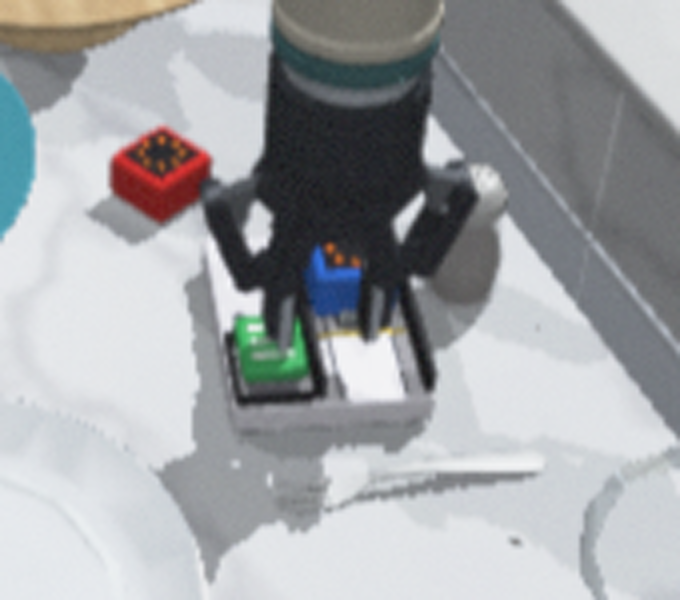

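View pics/w3.png

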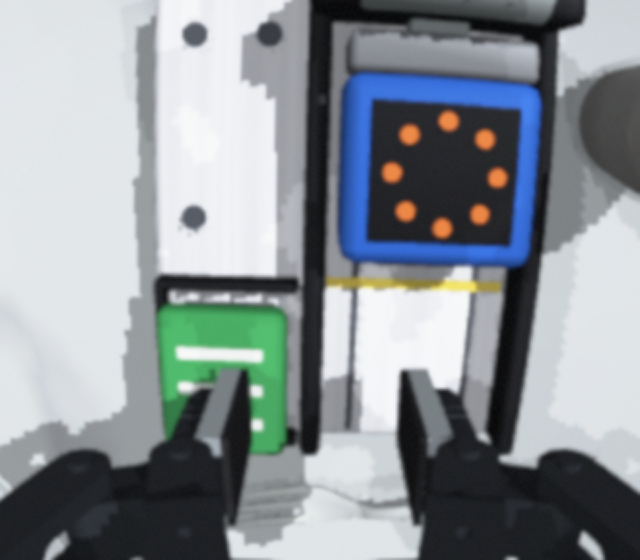

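```bash
python3 - <<'E'
from h import *
s=state(); ci=vision.camera_info("wrist"); ci["fish"]=1
R=s["tool_rot"]; t=s["tcp_pos"]
for d in (0,4,8,12):
  for w in (11,-11):
    print(d,w,[ (2*(proj(ci,t+R@np.array([-d,yy,-w])/1000)-[160,60])).round(0).tolist() for yy in (-18.7,18.7,-30)])
P=[.6557,.1361,np.radians(77.7)]
for q in ((-15,69,44),(-15,35,44),(-57,35,44),(0,23,52),(0,-23,52),(44,23,52),(-12.5,25.5,22),(-12.5,-25.5,22)): print(q,(2*(proj(ci,D(P,q))-[160,60])).round(0))
E
```

```text
0 11 [[252.0, 359.0], [400.0, 359.0], [207.0, 358.0]]
0 -11 [[255.0, 435.0], [396.0, 434.0], [214.0, 434.0]]
4 11 [[250.0, 365.0], [402.0, 365.0], [205.0, 365.0]]
4 -11 [[254.0, 442.0], [398.0, 442.0], [211.0, 441.0]]
8 11 [[248.0, 372.0], [404.0, 372.0], [202.0, 371.0]]
8 -11 [[252.0, 450.0], [399.0, 450.0], [209.0, 449.0]]
12 11 [[246.0, 379.0], [406.0, 379.0], [199.0, 378.0]]
12 -11 [[251.0, 459.0], [401.0, 458.0], [206.0, 457.0]]
(-15, 69, 44) [149. 322.]
(-15, 35, 44) [282. 322.]
(-57, 35, 44) [286. 465.]
(0, 23, 52) [330. 272.]
(0, -23, 52) [524. 273.]
(44, 23, 52) [331.  77.]
(-12.5, 25.5, 22) [320. 288.]
(-12.5, -25.5, 22) [497. 287.]
```

>>> {"fn": "arm_command", "kwargs": {
  "increments": [0,0,-0.005,0,0,0,44,0,0,-0.004,0,0,0,44]
}}

```text
clock: 5.55
tcp_pos: [0.6255, 0.1068, 0.0374]
tool_rot: [[0.006, 0.977, -0.214], [0.002, -0.214, -0.977], [-1.0, 0.006, -0.004]]
wrist_force: [-0.9, -0.6, 4.5]
opening: 0.0378
```

```bash
python3 go.py
```

```text
clock 5.55 tcp [0.6255 0.1068 0.0374] open 0.037835379757056864 F [-0.92 -0.61  4.47] M [-0.023  0.391  0.046]
shift [-0.0029 -0.0004 -0.0034]
rot [-0.13  0.37  0.03]
```

>>> {"fn": "arm_command", "kwargs": {
  "increments": [0,0,-0.004,0,0,0,44]
}}

```text
clock: 5.65
tcp_pos: [0.6255, 0.1069, 0.0334]
tool_rot: [[0.006, 0.977, -0.214], [0.002, -0.214, -0.977], [-1.0, 0.006, -0.004]]
wrist_force: [-0.7, -1.0, 4.6]
opening: 0.0376
```

```bash
python3 go.py
```

```text
clock 5.65 tcp [0.6255 0.1069 0.0334] open 0.03761991035538496 F [-0.72 -1.04  4.65] M [0.039 0.332 0.037]
shift [-0.0029 -0.0004  0.0006]
rot [-0.14  0.36  0.03]
```

>>> {"fn": "arm_command", "kwargs": {
  "increments": [-0.001,0,-0.004,0,0.3,0,44,0,0,-0.004,0,0,0,44,0,0,-0.004,0,0,0,44]
}}

```text
clock: 5.95
tcp_pos: [0.6256, 0.1068, 0.0322]
tool_rot: [[0.002, 0.977, -0.215], [0.007, -0.215, -0.977], [-1.0, 0.0, -0.008]]
wrist_force: [-8.3, 0.7, 34.4]
opening: 0.0375
```

```bash
python3 go.py
```

```text
clock 5.95 tcp [0.6256 0.1068 0.0322] open 0.03750032790739313 F [-8.28  0.68 34.41] M [ 0.034  2.648 -0.096]
shift [-0.003  -0.0003  0.0018]
rot [-0.42  0.1   0.13]
```

>>> {"fn": "arm_command", "kwargs": {
  "increments": [0,0,-0.001,0,0,0,44]
}}

```text
clock: 6.05
tcp_pos: [0.6256, 0.1065, 0.0332]
tool_rot: [[0.002, 0.976, -0.216], [0.008, -0.216, -0.976], [-1.0, 0.0, -0.008]]
wrist_force: [-0.3, -0.9, 2.0]
opening: 0.0378
```

```bash
python3 go.py; python3 look.py 4;python3 - <<'E'
from h import *
s=vision.get_image("top")[110:230,250:420,::-1]
cv2.imwrite("pics/t4.png",cv2.resize(s,None,fx=4,fy=4,interpolation=cv2.INTER_CUBIC))
E
```

```text
clock 6.05 tcp [0.6256 0.1065 0.0332] open 0.037768259859023164 F [-0.35 -0.93  2.03] M [-0.192  0.355 -0.185]
shift [-0.0029 -0.      0.0008]
rot [-0.47  0.12  0.18]
```

View pics/w4.png

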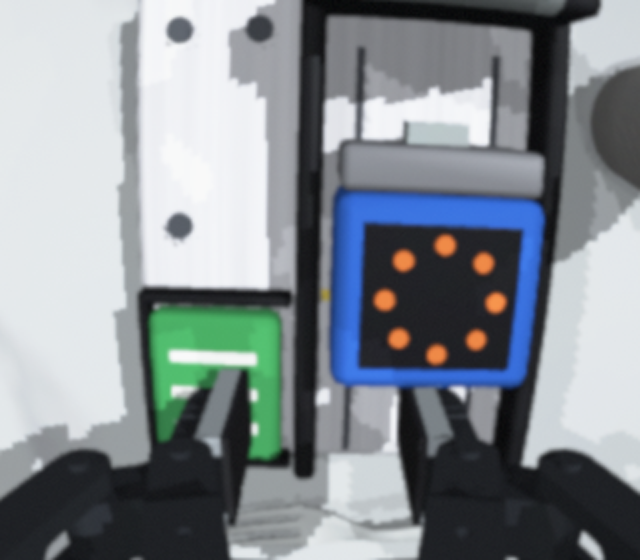

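View pics/s4.png

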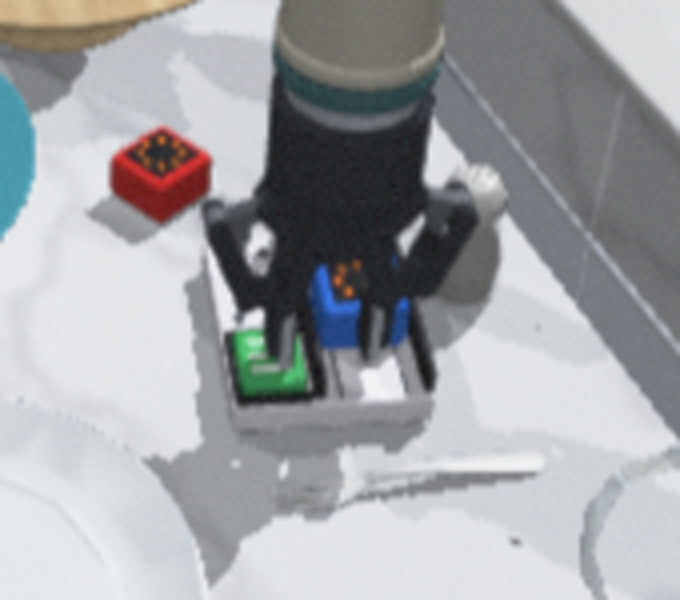

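>>> {"fn": "arm_command", "kwargs": {
  "increments": [0,0,-0.002,0,0,0,44]
}}

```text
clock: 6.3
tcp_pos: [0.6256, 0.1063, 0.0325]
tool_rot: [[0.002, 0.976, -0.217], [0.009, -0.217, -0.976], [-1.0, -0.0, -0.009]]
wrist_force: [-4.5, -0.1, 22.0]
opening: 0.0378
```

```bash
python3 go.py; python3 look.py 5; python3 go.py
python3 - <<'E'
from h import *
P=[.6557,.1361,np.radians(77.7)]
ci=vision.camera_info("wrist"); ci["fish"]=1
for x in (-22,-24,-26,-28,-30): print(x,(2*(proj(ci,D(P,(x,0,52)))-[160,60])).round(0))
print((2*(proj(ci,D(P,(-62,0,22)))-[160,60])).round(0),(2*(proj(ci,D(P,(-12.5,0,22)))-[160,60])).round(0))
E
```

```text
clock 6.3 tcp [0.6256 0.1063 0.0325] open 0.037767966960915736 F [-4.47 -0.14 21.98] M [ 0.127  1.574 -0.156]
shift [-0.003   0.0002  0.0015]
rot [-0.5   0.1   0.23]
clock 6.4 tcp [0.6256 0.1063 0.0325] open 0.037580439176011206 F [-4.31 -0.45 18.48] M [ 0.088  1.374 -0.123]
shift [-0.003   0.0001  0.0015]
rot [-0.51  0.1   0.23]
-22 [430. 381.]
-24 [429. 389.]
-26 [429. 397.]
-28 [428. 405.]
-30 [427. 413.]
[405. 462.] [413. 300.]
```

View pics/w5.png

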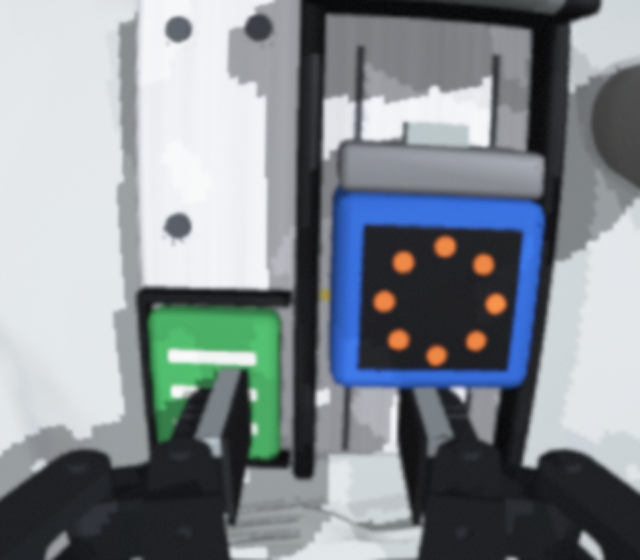

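```bash
python3 go.py; python3 -c "
from station import arm; print(arm.finish_job())"
```

```text
clock 6.4 tcp [0.6256 0.1063 0.0325] open 0.037580439176011206 F [-4.31 -0.45 18.48] M [ 0.088  1.374 -0.123]
shift [-0.003   0.0001  0.0015]
rot [-0.51  0.1   0.23]
the job is handed in; nothing more can be done
None
```

The job is handed in. One finger holds the green key down, and the pager rests against the other finger in the channel. I lowered both fingers together until the key reached its stop. The pager came out and stopped against the finger.

- **Pager position:** the last wrist picture puts the pager's front edge at about x = -23 to -25 mm. That is past the yellow line (-14 mm) and well short of the open end (-62 mm). The pager looks flat and square in the channel.
- **Key:** the tool stopped about 9 mm below where I estimate it first touched the key, at what looks like full press. The pushing force was steady at about 18 N when I handed in, on the clock at 6.4 s.
- **Force peaks:** the wrist force reached about 34 N when the key bottomed out. It dropped to about 2 N for one step before I pressed again. The key stayed down and the pager did not move.
- **Other items:** the salt shaker and the fork looked unmoved in the last side view I checked, taken just before the final press. The price sign was hidden by then, but the hand never came near it.
- **Disagreements:** the wrist camera placed the dispenser 1.5–2 mm farther from the robot than my fit from the top and side cameras, so I left the tool's 3 mm x offset uncorrected. The key also looked 4–5 mm off along the channel in that view. Both were within the room available.

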